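# Hold the cork grinder's lid at the pulse mark

## Robot

A 6-joint arm with a two-finger parallel gripper is mounted at the origin on the work surface. World frame = base frame: x ahead of the robot, y to its left, z up, the work surface at z = 0. Lengths are in m, angles in rad, forces in N, time in s.
With the tool pointing down it reaches from about 0.35 to 0.975 m from the base axis. Payload 4.9 kg.
Tool frame: the origin (TCP) lies midway between the tips of the shut fingers; the grasp point (between the pads) lies 19 mm behind it; z points along the fingers, y is the direction in which the jaws open and shut (so a half turn about z gives the same grasp; the last joint's range is limited). The gripper opens to 85 mm and grips with 20 to 120 N. Pads are 22 mm wide; open, the fingers measure 114 mm over their backs; the gripper's body (76 mm by 85 mm) begins 54 mm behind the grasp point. The pads swing forward as they close: fully open they stand 13 mm farther back than shut.
Start: joints at [-1.231, 0.053, 1.613, -0, 1.476, -0.119], TCP at [0.277, -0.56, 0.231] pointing down, gripper open.
Joint ranges: [-3.01, 3.01], [-1.01, 2.22], [0.06, 2.58], [-1.02, 4.17], [0.09, 2.62], [-3.14, 3.14]. Speed limits (rad/s): [2.57, 2.57, 3.14, 3.14, 3.14, 3.14].

## Interface

Orientations are given as a unit quaternion [w, x, y, z].
In Python, from plant import state, grab_frame, camera_params, job_done, boxes_of gives the robot as it stands.
- The arm moves only by the tool step_arm, never from a script. Its argument "steps" is a list of rows, each a list of 4 numbers: the shift along the tool's x, y, z in mm, then the turn about the tool's z in degrees. A call has 1 to 8 rows; each row shifts and turns the pose as measured when the row begins, along the tool's axes as they then stand; what a row does not reach is not made up. A row lasts 1/10 s, in which the tool goes at most 50 mm and 8.59 degrees, less where a joint would pass 70% of its speed; a pose out of reach is approached as far as the arm can. A call is refused whole if a number of a shift passes 50 or a number of a turn 8.59, either way. A call with a gripper value outside its range is refused whole. "claw" is the opening in per cent of the stroke, from 0 (shut) to 100 (fully open), set as the call begins (left out, the last holds). The fingers move at their own pace and stop on an object; the grip force is fixed at half the most. Time passes only in rows, so rows that do not move let the fingers close. It gives the time, the measured TCP pose, the force and the opening at its end, in the units of the state.
- state(): the state, without advancing time (a new reading comes with each control period).
- grab_frame(name): name is "side" or "top"; returns (picture, depth): 420x560x3 uint8, red, green, blue; 420x560 float32, m along the optical axis (not along the pixel's ray), 0 where there is no reading.
- camera_params(name): a dict with "mtx" (3x3 intrinsics, pixels), "extrinsics" (4x4, takes a point from camera to world coordinates). Camera axes: x right, y down, z forward; pixel columns grow to the right and rows downward; lengths in m; the calibration is good to about 2 mm. A picture is of the moment at which its call begins. camera_params takes no time and is no camera call.
- job_done(): hands the job in, once; it reports no verdict.
Trained networks look in the newest picture that a camera, given by its name, has taken for a name from the list of things; names that differ only in an ending like _2 or _b are one class to them, and where a whole thing is asked for, a point or a joint stands for the part that bears it (a point fixed in the world has none). Each returns a list of dicts, best first, with "p" (0 to 1); they miss things now and then, are a little off and sometimes report something else, mostly with a low value. They report only what shows in the picture. A call takes as long as a camera call. They do not tell look-alikes from the thing itself.
- boxes_of(camera, label): "box" ([left, top, width, height] in pixels, round what is visible of it).
The state is a dict: "time": time; "joint_pos": joint angles; "joint_vel": joint speeds; "joint_efforts": joint torques, N m; "tool_pos": TCP position; "tool_rot": TCP orientation; "contact_force": force on the tool from outside, world axes, zero at the start; "ft_torque": the same for the moment, N m; "gripper_width": opening from 0.0 (shut) to 1.0 (fully open).
Only numpy, scipy, OpenCV 4.12 (cv2) and the standard library are available. Lean on these libraries where they do the work, as an engineer would, in place of code of your own. Each camera call takes 0.05 s, during which the arm holds its last target. There are 200 camera calls.

## Task

Get the cork grinder ready to pulse: take the blue power pack out of its white dock and push it upright all the way down into the slot in the grinder's yellow bay, then set the orange bayonet lid into the grinder's cup and turn it clockwise (seen from above) to the green mark, half-way to the red lock mark; it must not reach the lock click. Finish still gripping the lid, holding it still at the green mark against its spring, and leave the holder, the varnish pot and the pin vice on the bench where they are.

Things in the scene. Friction and masses are not known exactly. Their poses are not given: they have to be found in the camera images.
- grinder: fixed cork grinder: housing 120 mm (its x) by 197 mm (its y), 70 mm high, grey under the cup, yellow at the power bay, which lies towards its -y. Origin on the work surface under the axis of the aluminium cup, z up. The cup is 92 mm across and stands from 70 to 115 mm high.
- cup_mouth (a point): centre of the cup's mouth, 115 mm high; axes as the grinder's. Inside the rim a dark steel lip 6 mm thick, 61 mm bore, top level with the rim, has entry gaps at the grinder's +x and -x, 19 mm wide, out to 41 mm from the axis. On the rim: white marks at the gaps, green marks 0.55 rad clockwise (from above) of them, red lock marks 1.10 rad clockwise of them.
- slot_mouth (a point): centre of the slot's mouth in the top of the yellow bay, 70 mm above the work surface and 95 mm towards the grinder's -y from the cup axis; axes as the grinder's. The slot is vertical, 16 mm along x, 52 mm along y, 50 mm deep, mouth chamfered about 4 mm.
- drive (a joint): angle (rad) of the sprung ring with orange blocks under the lip whose notches take the lid's lugs; 0 at rest (notches under the gaps), grows as the lid turns clockwise, 0.55 at the green mark. Follows the lid with about 0.08 rad of play. Return spring 0.04 N m at 0, 0.07 at 0.55. A catch resists from about 0.78 and clicks over to stay locked at about 0.95.
- lid_grip (a point): loose orange bayonet lid, 90 g: the middle of its black grip bar, z up, x along the bar. Bar 56 mm long (x), 16 mm thick (y), top 16 mm above this point. Flange 75 mm across, 6 mm thick, its underside 22 mm below this point. At the start the lid stands on its spigot, this point 43 mm above the work surface; fully in the cup, the flange rests on the lip and this point is 137 mm above it.
- lid_spigot (a point): point on the lid's axis, 32 mm below lid_grip, same axes, amid the two steel lugs. The spigot under the flange is 56 mm wide, 21 mm deep, foot tapered. The lugs, 13 mm wide (y), reach 37 mm from the axis along +x and -x, in line with the bar and the white stripes on the flange, from 8 to 14 mm under the flange. Either lug fits either gap.
- pack_center (a point): loose blue power pack, a flat slab 14 mm thick (its x), 50 mm wide (its y), 100 mm tall (z), 150 g nominal; this point is its centre. It starts upright in the dock, its foot 15 mm above the work surface. It may go into the slot either way round. Fully home its foot is 20 mm and this centre 70 mm above the work surface, so that its upper 50 mm stand out of the slot: grip it in its upper 40 mm.
- dock: fixed white charging dock, 75 mm (x) by 95 mm (y), 35 mm high, with a pocket 20 mm deep holding the pack loosely; origin on the work surface under its centre, x and y as the pack's at the start.
- holder: orange plastic painting-handle holder with a clip on top, upright, 48 mm foot, 92 mm tall; origin under its centre. Leave alone.
- varnish: sealed amber glass varnish pot with a white cap, 48 mm across, 70 mm tall; origin under its centre. Leave alone.
- pinvice: small steel pin vice lying on the worktop, about 12 mm thick and 120 mm long along its x; origin at the underside of its middle. Leave alone.
There are look-alikes about, which are no part of the job. There is more than one size of the part that bears pack_center; the job needs the middle-sized.

How it is judged:
By the outcome, as a careful person would: the job done as asked, in the order asked, and still so for the second after the job is handed in, while the arm keeps its last pose, push and grip.
It also fails if it takes over 64 s, if anything falls off the work surface, if the arm or the gripper's body presses on something with over 40 N, if the wrist force passes 120 N, or if a joint passes its speed limit or range.

## Working session

There is one attempt and no reset: what is moved stays moved. The work goes in short steps, Python scripts to look and compute and a tool call to move; the robot and the scene stay as the last step left them, time stands still between calls to the robot, and variables do not carry over. Pictures are saved under pics/ and viewed, about 8 in all and at most 12, crops included, and the job is handed in when it is done.

Besides the shell and the picture viewer there is one more tool, called after "Emit:" as name(argument=value, ...), one argument or row to a line, values as JSON. step_arm: Moves the arm, as the interface text tells. Its arguments: {"type":"object","properties":{"steps":{"type":"array"},"claw":{"type":"number"}},"required":["steps"]}

```bash
mkdir -p pics; cat > h.py <<'E'
import numpy as np, cv2
from plant import *
def cap(n,f=None):
    im,d=grab_frame(n); 
    if f: cv2.imwrite('pics/'+f,cv2.cvtColor(im,cv2.COLOR_RGB2BGR))
    np.savez('%s.npz'%n,im=im,d=d); return im,d
def cloud(n,d):
    p=camera_params(n);K=np.array(p['mtx']);T=np.array(p['extrinsics'])
    v,u=np.mgrid[:d.shape[0],:d.shape[1]]
    P=np.stack([(u-K[0,2])/K[0,0]*d,(v-K[1,2])/K[1,1]*d,d],-1)
    W=P@T[:3,:3].T+T[:3,3]; W[d<=0]=np.nan; return W
def proj(n,X):
    p=camera_params(n);K=np.array(p['mtx']);T=np.array(p['extrinsics'])
    c=(np.atleast_2d(X)-T[:3,3])@T[:3,:3]; q=c@K.T; return q[:,:2]/q[:,2:]
E
python3 - <<'E'
from h import *
ims=[]
for n in('top','side'):
    cap(n,n+'0.png'); p=camera_params(n); print(n,np.round(p['extrinsics'],3).tolist(),np.round(p['mtx'],1).tolist())
    for l in['grinder','pack_center','lid_grip','dock','holder','varnish','pinvice']:
        print(l,[(np.round(b['box']).tolist(),round(b['p'],2)) for b in boxes_of(n,l)])
print(state())
E
```

```text
top [[-0.001, -0.992, 0.124, 0.406], [-1.0, 0.004, 0.023, 0.021], [-0.023, -0.124, -0.992, 1.165], [0.0, 0.0, 0.0, 1.0]] [[512.6, 0.0, 280.3], [0.0, 512.6, 213.3], [0.0, 0.0, 1.0]]
grinder [([278.0, 170.0, 103.0, 81.0], 0.65)]
pack_center [([82.0, 224.0, 42.0, 26.0], 0.98), ([149.0, 236.0, 36.0, 15.0], 0.6), ([216.0, 223.0, 13.0, 21.0], 0.56)]
lid_grip [([432.0, 232.0, 34.0, 37.0], 0.95)]
dock [([147.0, 224.0, 51.0, 41.0], 0.68)]
holder [([380.0, 284.0, 26.0, 26.0], 0.84)]
varnish [([405.0, 126.0, 26.0, 27.0], 0.89), ([278.0, 169.0, 105.0, 85.0], 0.4)]
pinvice [([252.0, 274.0, 29.0, 37.0], 0.72)]
side [[-0.987, -0.112, 0.114, 0.4], [-0.16, 0.707, -0.689, 0.995], [-0.003, -0.699, -0.715, 1.077], [0.0, 0.0, 0.0, 1.0]] [[477.3, 0.0, 284.2], [0.0, 477.3, 205.1], [0.0, 0.0, 1.0]]
grinder [([269.0, 164.0, 47.0, 67.0], 0.8)]
pack_center [([296.0, 265.0, 10.0, 31.0], 0.72), ([269.0, 311.0, 32.0, 45.0], 0.63), ([292.0, 241.0, 14.0, 26.0], 0.55)]
lid_grip [([315.0, 139.0, 27.0, 22.0], 0.69)]
dock [([280.0, 273.0, 40.0, 43.0], 0.89)]
holder [([349.0, 160.0, 13.0, 24.0], 0.5)]
varnish [([245.0, 137.0, 20.0, 25.0], 0.49)]
pinvice [([334.0, 235.0, 28.0, 20.0], 0.55), ([296.0, 264.0, 13.0, 30.0], 0.52)]
{'time': 0.8, 'joint_pos': array([-1.23101636e+00,  5.26691365e-02,  1.61287974e+00, -1.26722704e-05,
        1.47601237e+00, -1.18974506e-01]), 'joint_vel': array([ 0.00078031,  0.00081027, -0.00019886, -0.00230905, -0.00011887,
        0.00061852]), 'joint_efforts': array([-3.74854235e-04, -3.93643928e+01, -3.70437455e+01, -8.19116508e-05,
        3.47163968e-04, -1.39117144e-06]), 'tool_pos': array([ 0.27677668, -0.56035926,  0.23133484]), 'tool_rot': array([ 1.63040320e-05,  9.73808045e-01,  2.27371701e-01, -4.53898296e-06]), 'contact_force': array([-0.29457229, -1.01015899, -0.22048024]), 'ft_torque': array([-0.02686652, -0.03688434,  0.01203942]), 'gripper_width': 1.0008717087802692}
```

View pics/top0.png

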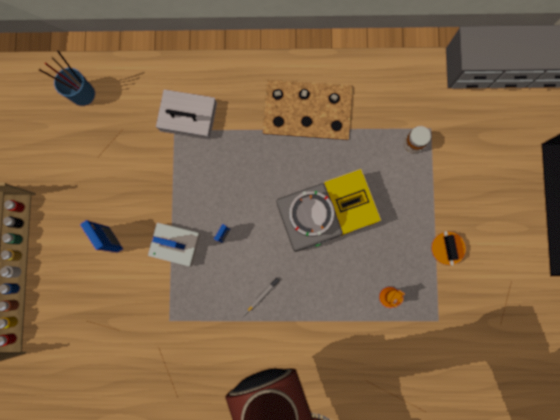

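View pics/side0.png

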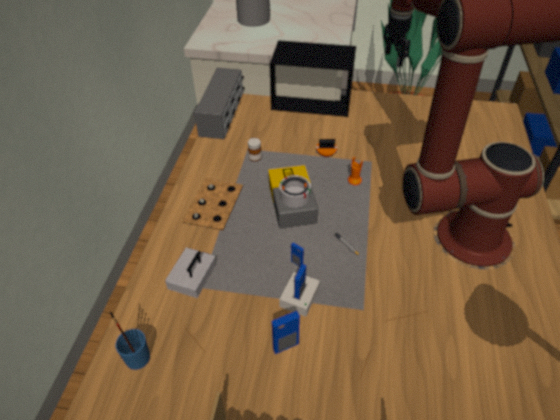

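Three blue packs in top view: large at (100,236), one in the white dock at (168,243), small at (222,233). The one in the dock fits "starts in the white dock" and middle-sized. I'll confirm it in a crop and measure.

```bash
python3 - <<'E'
from h import *
z=np.load('top.npz'); im,d=z['im'],z['d']; W=cloud('top',d)
a=im[195:275,75:235]; b=im[160:280,270:470]
a=cv2.resize(a,(800,400),interpolation=cv2.INTER_CUBIC)[:,:]; b=cv2.resize(b,(333,200),interpolation=cv2.INTER_CUBIC)
b=cv2.resize(im[160:275,270:470],(800,460),interpolation=cv2.INTER_CUBIC)
o=np.vstack([cv2.resize(a,(560,280)),cv2.resize(b,(560,318))]); cv2.imwrite('pics/c1.png',cv2.cvtColor(o,cv2.COLOR_RGB2BGR))
hsv=cv2.cvtColor(im,cv2.COLOR_RGB2HSV).astype(int); H,S,V=[hsv[...,i] for i in range(3)]
def reg(x0,y0,x1,y1):
    m=np.zeros(d.shape,bool); m[y0:y1,x0:x1]=1; return m
def rect(n,m):
    P=W[m]; P=P[~np.isnan(P[:,0])]
    if len(P)<4: print(n,'few',len(P));return
    r=cv2.minAreaRect((P[:,:2]*1000).astype(np.float32)); print(n,len(P),np.round(r[0],1),np.round(r[1],1),round(r[2],1),'z',np.round(np.percentile(P[:,2]*1000,[5,50,95]),1),'med',np.round(np.median(P,0)*1000,1))
bl=(H>100)&(H<130)&(S>120)
for n,rg in(('pack',(145,228,190,255)),('large',(78,215,128,255)),('small',(210,220,235,248))):
    m=reg(*rg)&bl; rect(n,m); zt=np.nanpercentile(W[m][:,2],95); rect(n+' top',m&(W[...,2]>zt-.008))
rect('dock',reg(140,215,205,272)&(W[...,2]>.027)&(W[...,2]<.043))
g=reg(265,160,390,262)
rect('housing',g&(W[...,2]>.062)&(W[...,2]<.078)); rect('cup',g&(W[...,2]>.107)&(W[...,2]<.125))
rect('yellow',g&(W[...,2]>.062)&(H>22)&(H<35)&(S>150))
l=reg(425,225,472,275); rect('lid bar',l&(W[...,2]>.05)); rect('lid flange',l&(W[...,2]>.018)&(W[...,2]<.037))
rect('holder',reg(372,278,412,315)&(W[...,2]>.02)); rect('varn',reg(400,120,437,158)&(W[...,2]>.06)); rect('pinv',reg(240,270,285,318)&(W[...,2]>.006))
E
```

```text
pack 151 [478.9 284.8] [50.2 11.1] 77.5 z [ 65.6 114.2 117.8] med [478.3 278.9 114.2]
pack top 121 [479. 285.] [49.8 11.1] 77.5 z [112.6 114.7 118. ] med [478.5 283.9 114.7]
large 512 [492.4 430. ] [65.5 17.7] 34.9 z [ 46.1 125.9 132.9] med [488.1 422.4 125.9]
large top 261 [492.8 430.3] [64.5 17.7] 35.1 z [126.8 130.6 133.5] med [493.8 429.7 130.6]
small 118 [499.4 177.8] [21.8 38.7] 34.3 z [46.9 75.7 79.4] med [500.  175.2  75.7]
small top 84 [501.2 175.8] [10.3 36.1] 59.4 z [73.7 76.5 79.5] med [501.  175.6  76.5]
dock 1195 [479.1 285.6] [95.7 75.2] 76.3 z [31.3 34.8 38.8] med [475.1 281.9  34.8]
housing 4047 [550.8 -55.2] [120.2 198.1] 19.6 z [66.  70.3 74.7] med [549.  -67.9  70.3]
cup 770 [537.6 -18.5] [91.2 89.3] 1.4 z [111.1 114.9 118.3] med [537.3 -17.7 114.9]
yellow 1955 [ 569.5 -107.8] [120.2  86.5] 19.5 z [66.2 70.  73.5] med [ 571.1 -109.1   70. ]
lid bar 216 [ 469.9 -322.1] [55.8 16.8] 8.7 z [54.  59.9 63.3] med [ 469.9 -320.7   59.9]
lid flange 649 [ 469.7 -322. ] [73.5 74. ] 51.5 z [23.2 27.1 31.2] med [ 469.5 -312.9   27.1]
holder 266 [ 362.6 -194.1] [33.4 34.2] 58.9 z [22.8 70.4 92.4] med [ 363.1 -190.8   70.4]
varn 319 [ 713.  -258.4] [41.6 43.1] 44.6 z [65.5 69.6 73.1] med [ 711.6 -258.1   69.6]
pinv 221 [364.5  78.1] [ 66.7 128.4] 56.6 z [ 6.2  9.9 14.1] med [369.2  82.7   9.9]
```

View pics/c1.png

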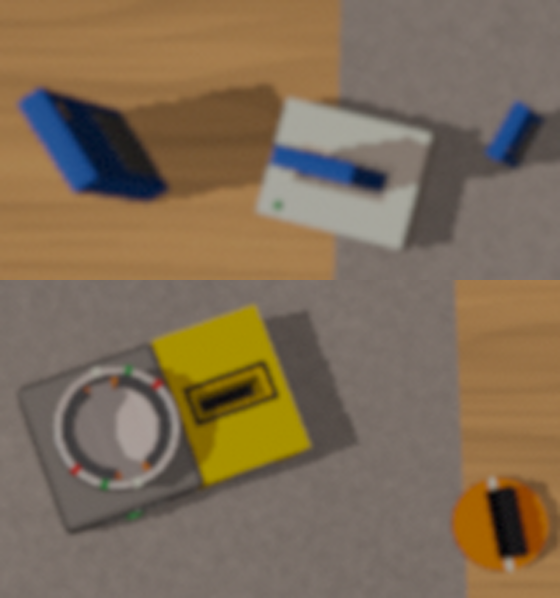

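The crop confirms it: the dock holds the 50 mm wide pack (top view (168,243)), against about 65 mm and 36 mm for the loose ones. The lid's bar and white stripes also show, and the grinder's marks match an x axis at about 19.6°.

```bash
cat >> h.py <<'E'
def yaw(s):
    w,x,y,z=s['tool_rot']; return np.degrees(np.arctan2(2*(x*y+w*z),1-2*(y*y+z*z)))
def plan(xyz,yw,n=None):
    s=state();p=s['tool_pos']*1000;y0=yaw(s);D=np.array(xyz,float)-p;dy=(yw-y0+180)%360-180
    n=n or int(np.ceil(max(np.linalg.norm(D)/48,abs(dy)/8)))
    print('t',round(s['time'],2),'at',p.round(1),'yaw',round(y0,1),'d',D.round(1),'dyaw',round(dy,1),'F',np.round(s['contact_force'],1),'T',np.round(s['ft_torque'],2),'g',round(s['gripper_width'],3)); R=[]
    for i in range(n):
        a=np.radians(y0+dy*i/n);c,q=np.cos(a),np.sin(a);v=D/n
        R.append([round(v[0]*c+v[1]*q,1),round(v[0]*q-v[1]*c,1),round(-v[2],1),round(-dy/n,2)])
    print(R)
E
python3 -c "
from h import *
plan([479,285,200],76.7,20)"
```

```text
t 0.8 at [ 276.8 -560.4  231.3] yaw 26.3 d [202.2 845.4 -31.3] dyaw 50.4 F [-0.3 -1.  -0.2] T [-0.03 -0.04  0.01] g 1.001
[[np.float64(27.8), np.float64(-33.4), np.float64(1.6), np.float64(-2.52)], [np.float64(29.2), np.float64(-32.2), np.float64(1.6), np.float64(-2.52)], [np.float64(30.6), np.float64(-30.8), np.float64(1.6), np.float64(-2.52)], [np.float64(31.9), np.float64(-29.5), np.float64(1.6), np.float64(-2.52)], [np.float64(33.2), np.float64(-28.0), np.float64(1.6), np.float64(-2.52)], [np.float64(34.4), np.float64(-26.6), np.float64(1.6), np.float64(-2.52)], [np.float64(35.5), np.float64(-25.0), np.float64(1.6), np.float64(-2.52)], [np.float64(36.6), np.float64(-23.4), np.float64(1.6), np.float64(-2.52)], [np.float64(37.6), np.float64(-21.8), np.float64(1.6), np.float64(-2.52)], [np.float64(38.5), np.float64(-20.1), np.float64(1.6), np.float64(-2.52)], [np.float64(39.4), np.float64(-18.4), np.float64(1.6), np.float64(-2.52)], [np.float64(40.1), np.float64(-16.7), np.float64(1.6), np.float64(-2.52)], [np.float64(40.8), np.float64(-14.9), np.float64(1.6), np.float64(-2.52)], [np.float64(41.5), np.float64(-13.1), np.float64(1.6), np.float64(-2.52)], [np.float64(42.0), np.float64(-11.2), np.float64(1.6), np.float64(-2.52)], [np.float64(42.4), np.float64(-9.4), np.float64(1.6), np.float64(-2.52)], [np.float64(42.8), np.float64(-7.5), np.float64(1.6), np.float64(-2.52)], [np.float64(43.1), np.float64(-5.6), np.float64(1.6), np.float64(-2.52)], [np.float64(43.3), np.float64(-3.7), np.float64(1.6), np.float64(-2.52)], [np.float64(43.4), np.float64(-1.8), np.float64(1.6), np.float64(-2.52)]]
```

Emit:
step_arm(
  steps=[
    [28,-33,1,-2.5],
    [29,-32,1,-2.5],
    [31,-31,1,-2.5],
    [32,-29,1,-2.5],
    [33,-28,1,-2.5],
    [34,-27,1,-2.5],
    [35,-25,1,-2.5],
    [37,-23,1,-2.5],
  ],
  claw=100,
)

```text
time: 1.6
tool_pos: [0.3578, -0.2162, 0.2225]
tool_rot: [0.001, 0.919, 0.395, 0.001]
contact_force: [1.1, 0.6, 0.0]
gripper_width: 1.0
```

```bash
sed -i 's/print(R)/print([[float(x) for x in r] for r in R])/' h.py; python3 -c "
from h import *
plan([479,285,200],76.7,14)"
```

```text
t 1.6 at [ 357.8 -216.2  222.5] yaw 46.5 d [121.2 501.2 -22.5] dyaw 30.2 F [1.1 0.6 0. ] T [-0.04  0.02  0.01] g 1.0
[[31.9, -18.4, 1.6, -2.16], [32.6, -17.1, 1.6, -2.16], [33.2, -15.9, 1.6, -2.16], [33.8, -14.6, 1.6, -2.16], [34.3, -13.4, 1.6, -2.16], [34.8, -12.1, 1.6, -2.16], [35.2, -10.7, 1.6, -2.16], [35.6, -9.4, 1.6, -2.16], [35.9, -8.1, 1.6, -2.16], [36.2, -6.7, 1.6, -2.16], [36.4, -5.3, 1.6, -2.16], [36.6, -4.0, 1.6, -2.16], [36.7, -2.6, 1.6, -2.16], [36.8, -1.2, 1.6, -2.16]]
```

Emit:
step_arm(
  steps=[
    [32,-18,1.6,-2.2],
    [33,-17,1.6,-2.2],
    [33,-16,1.6,-2.2],
    [34,-15,1.6,-2.2],
    [34,-13,1.6,-2.2],
    [35,-12,1.6,-2.2],
    [35,-11,1.6,-2.2],
    [36,-9,1.6,-2.2],
  ],
)

```text
time: 2.4
tool_pos: [0.4267, 0.0837, 0.2116]
tool_rot: [0.005, 0.844, 0.536, 0.004]
contact_force: [0.8, -0.7, 0.7]
gripper_width: 1.0
```

Emit:
step_arm(
  steps=[
    [36,-8,1.6,-2.1],
    [36,-7,1.6,-2.1],
    [36,-5,1.6,-2.1],
    [36,-4,1.6,-2.1],
    [36,-3,1.6,-2.1],
    [30,-1,1.6,-2.1],
    [0,0,0,0],
  ],
)

```text
time: 3.1
tool_pos: [0.4723, 0.3047, 0.2025]
tool_rot: [0.007, 0.775, 0.632, 0.005]
contact_force: [0.3, -0.3, -0.1]
gripper_width: 1.0
```

```bash
python3 -c "
from h import *
plan([479,285,90],76.8,4)"
```

```text
t 3.1 at [472.3 304.7 202.5] yaw 78.4 d [   6.7  -19.7 -112.5] dyaw -1.6 F [ 0.3 -0.3 -0.1] T [-0.03  0.01  0.01] g 1.0
[[-4.5, 2.6, 28.1, 0.41], [-4.5, 2.7, 28.1, 0.41], [-4.5, 2.7, 28.1, 0.41], [-4.4, 2.7, 28.1, 0.41]]
```

Emit:
step_arm(
  steps=[
    [-5,3,20,0.4],
    [-5,3,20,0.4],
    [-5,3,20,0.4],
    [-3,2,20,0.4],
    [0,0,10,0],
    [0,0,0,0],
  ],
)

```text
time: 3.7
tool_pos: [0.4817, 0.2819, 0.1119]
tool_rot: [0.008, 0.784, 0.62, 0.006]
contact_force: [0.5, -0.3, 0.7]
gripper_width: 1.002
```

```bash
cat >> h.py <<'E'
def tilt():
    w,x,y,z=state()['tool_rot']; t=np.array([2*(x*z+w*y),2*(y*z-w*x)])
    a=np.radians(yaw(state())); print('tilt deg of tool z, world xy',np.degrees(t).round(2),'along tool x,y',np.degrees([t@[np.cos(a),np.sin(a)],t@[np.sin(a),-np.cos(a)]]).round(2))
E
python3 -c "
from h import *
plan([479,285,80],76.8,2);tilt()
im,d=cap('side'); im2,d2=cap('top')
cv2.imwrite('pics/c2.png',cv2.cvtColor(np.hstack([cv2.resize(im[200:340,220:360],(400,400)),cv2.resize(im2[180:280,120:220],(400,400))]),cv2.COLOR_RGB2BGR))"
```

```text
t 3.7 at [481.7 281.9 111.9] yaw 76.7 d [ -2.7   3.1 -31.9] dyaw 0.1 F [ 0.5 -0.3  0.7] T [ 0.03  0.01 -0.02] g 1.002
[[1.2, -1.7, 16.0, -0.06], [1.2, -1.7, 16.0, -0.06]]
tilt deg of tool z, world xy [ 1.13 -0.23] along tool x,y [0.04 1.15]
```

View pics/c2.png

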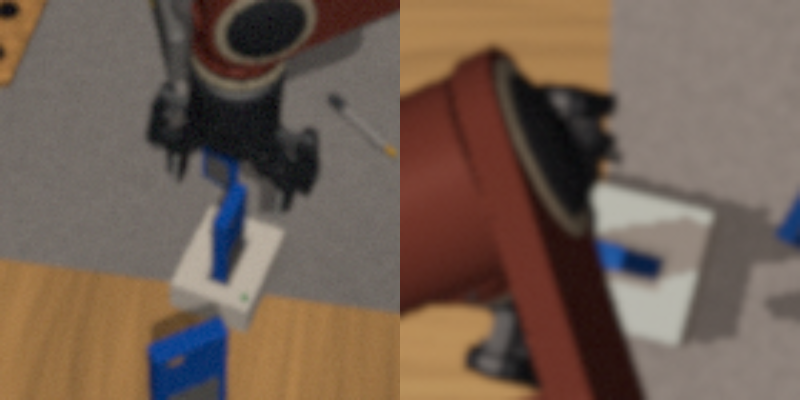

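Emit:
step_arm(
  steps=[
    [1,-1.7,11,0],
    [1,-1,11,0],
    [0,0,9,0],
    [0,0,0,0],
  ],
)

```text
time: 4.2
tool_pos: [0.4829, 0.2866, 0.0837]
tool_rot: [0.009, 0.784, 0.621, 0.011]
contact_force: [0.3, -0.1, -0.9]
gripper_width: 1.001
```

Emit:
step_arm(
  steps=[
    [0,0,0,0],
    [0,0,0,0],
    [0,0,0,0],
    [0,0,0,0],
    [0,0,0,0],
    [0,0,0,0],
    [0,0,0,0],
    [0,0,0,0],
  ],
  claw=0,
)

```text
time: 5.0
tool_pos: [0.482, 0.2873, 0.0842]
tool_rot: [0.008, 0.784, 0.621, 0.01]
contact_force: [-0.7, 1.4, 0.7]
gripper_width: 0.155
```

```bash
python3 -c "
from h import *
plan([479,285,220],76.8,6);tilt()"
```

```text
t 5.0 at [482.  287.3  84.2] yaw 76.7 d [ -3.   -2.3 135.8] dyaw 0.1 F [-0.7  1.4  0.7] T [ 0.1   0.29 -0.09] g 0.155
[[-0.5, -0.4, -22.6, -0.01], [-0.5, -0.4, -22.6, -0.01], [-0.5, -0.4, -22.6, -0.01], [-0.5, -0.4, -22.6, -0.01], [-0.5, -0.4, -22.6, -0.01], [-0.5, -0.4, -22.6, -0.01]]
tilt deg of tool z, world xy [1.45 0.04] along tool x,y [0.38 1.4 ]
```

Emit:
step_arm(
  steps=[
    [0,0,-10,0],
    [0,0,-18,0],
    [0,0,-20,0],
    [0,0,-22,0],
    [0,0,-22,0],
    [0,0,-20,0],
    [0,0,-15,0],
    [0,0,-8,0],
  ],
)

```text
time: 5.8
tool_pos: [0.4783, 0.285, 0.2237]
tool_rot: [0.01, 0.784, 0.621, 0.009]
contact_force: [0.3, -0.3, -2.2]
gripper_width: 0.153
```

```bash
python3 -c "
from h import *
plan([569.4,-108,222],109.6,16);tilt()"
```

```text
t 5.8 at [478.3 285.  223.7] yaw 76.8 d [  91.1 -393.    -1.7] dyaw 32.8 F [ 0.3 -0.3 -2.2] T [0.04 0.   0.01] g 0.153
[[-22.6, 11.2, 0.1, -2.05], [-23.0, 10.4, 0.1, -2.05], [-23.3, 9.5, 0.1, -2.05], [-23.7, 8.7, 0.1, -2.05], [-24.0, 7.8, 0.1, -2.05], [-24.2, 7.0, 0.1, -2.05], [-24.5, 6.1, 0.1, -2.05], [-24.7, 5.2, 0.1, -2.05], [-24.8, 4.3, 0.1, -2.05], [-25.0, 3.4, 0.1, -2.05], [-25.1, 2.5, 0.1, -2.05], [-25.2, 1.6, 0.1, -2.05], [-25.2, 0.7, 0.1, -2.05], [-25.2, -0.2, 0.1, -2.05], [-25.2, -1.1, 0.1, -2.05], [-25.1, -2.0, 0.1, -2.05]]
tilt deg of tool z, world xy [ 1.49 -0.25] along tool x,y [0.09 1.51]
```

Emit:
step_arm(
  steps=[
    [-22,11,0,-2],
    [-23,10,0,-2],
    [-23,10,0,-2],
    [-24,9,0,-2],
    [-24,8,0,-2],
    [-24,7,0,-2],
    [-24,6,0,-2],
    [-25,5,0,-2],
  ],
)

```text
time: 6.6
tool_pos: [0.525, 0.0847, 0.225]
tool_rot: [0.011, 0.683, 0.73, 0.007]
contact_force: [0.4, 0.2, -2.2]
gripper_width: 0.154
```

```bash
python3 -c "
from h import *
plan([569.4,-108,222],109.6,8);tilt()"
```

```text
t 6.6 at [525.   84.7 225. ] yaw 93.8 d [  44.4 -192.7   -3. ] dyaw 15.8 F [ 0.4  0.2 -2.2] T [-0.03 -0.01 -0.  ] g 0.154
[[-24.4, 3.9, 0.4, -1.98], [-24.5, 3.1, 0.4, -1.98], [-24.6, 2.3, 0.4, -1.98], [-24.7, 1.4, 0.4, -1.98], [-24.7, 0.6, 0.4, -1.98], [-24.7, -0.3, 0.4, -1.98], [-24.7, -1.2, 0.4, -1.98], [-24.6, -2.0, 0.4, -1.98]]
tilt deg of tool z, world xy [ 1.44 -0.28] along tool x,y [-0.37  1.42]
```

Emit:
step_arm(
  steps=[
    [-24,4,0,-2],
    [-24,3,0,-2],
    [-24,2,0,-2],
    [-24,1,0,-2],
    [-22,1,0,-2],
    [-22,0,0,-2],
    [-18,-1,0,-2],
    [-12,-2,0,-1],
  ],
)

```text
time: 7.4
tool_pos: [0.5618, -0.0914, 0.2217]
tool_rot: [0.008, 0.579, 0.816, 0.002]
contact_force: [-0.1, 0.3, -2.2]
gripper_width: 0.157
```

Emit:
step_arm(
  steps=[
    [0,0,0,0],
    [0,0,0,0],
  ],
)

```text
time: 7.6
tool_pos: [0.5613, -0.0927, 0.2204]
tool_rot: [0.007, 0.58, 0.815, 0.002]
contact_force: [0.4, -0.5, -1.5]
gripper_width: 0.154
```

```bash
python3 -c "
from h import *
plan([569.4,-108,180],109.6,4);tilt()
im,d=cap('side'); im2,d2=cap('top')
for n,im_,d_ in(('side',im,d),('top',im2,d2)):
    W=cloud(n,d_);hsv=cv2.cvtColor(im_,cv2.COLOR_RGB2HSV).astype(int)
    m=(hsv[...,0]>100)&(hsv[...,0]<130)&(hsv[...,1]>120)&(W[...,2]>.13)&(W[...,1]<0)
    P=W[m]*1000; print(n,len(P))
    if len(P): 
        for lo in range(130,260,15):
            Q=P[(P[:,2]>=lo)&(P[:,2]<lo+15)]
            if len(Q)>3: r=cv2.minAreaRect(Q[:,:2].astype(np.float32)); print(lo,len(Q),Q.mean(0).round(1),np.round(r[0],1),np.round(r[1],1),round(r[2],1), Q[:,2].min().round(1))
cv2.imwrite('pics/c3.png',cv2.cvtColor(np.hstack([cv2.resize(im[120:250,220:350],(400,400)),cv2.resize(im2[150:270,270:390],(400,400))]),cv2.COLOR_RGB2BGR))"
```

```text
t 7.6 at [561.3 -92.7 220.4] yaw 109.1 d [  8.1 -15.3 -40.4] dyaw 0.5 F [ 0.4 -0.5 -1.5] T [-0.   -0.02 -0.06] g 0.154
[[-4.3, 0.7, 10.1, -0.12], [-4.3, 0.7, 10.1, -0.12], [-4.3, 0.6, 10.1, -0.12], [-4.3, 0.6, 10.1, -0.12]]
tilt deg of tool z, world xy [ 0.81 -0.32] along tool x,y [-0.57  0.66]
side 211
145 9 [ 570.7 -124.6  157.5] [ 629.3 -309.3] [  7.5 508.8] 17.6 152.3
160 19 [552.1 -71.2 167.9] [552.7 -73.1] [11.8 16.7] 8.7 160.8
175 20 [552.8 -70.5 183.6] [552.8 -71.7] [ 9.  13.2] 89.3 178.0
190 19 [553.  -71.8 198.2] [556.6 -79.5] [10.5 30.9] 26.8 190.4
205 22 [553.4 -71.5 211.5] [556.3 -80.1] [10.3 30.4] 24.4 205.3
220 22 [552.5 -70.5 227.6] [554.1 -70.2] [ 8.7 16.8] 64.2 221.3
235 46 [555.5 -83.2 245.8] [556.  -90.1] [11.4 49.3] 8.7 235.4
250 17 [555.5 -87.9 252.4] [557.3 -88.8] [14.2 41.5] 8.4 250.3
top 75
160 4 [549.6 -76.2 169.3] [550.9 -74.2] [12.6  3.5] 48.4 166.1
175 8 [550.6 -73.1 179.8] [551.  -72.6] [12.7  3.9] 41.4 175.2
190 8 [549.1 -73.2 196.4] [550.  -72.6] [9.9 2.3] 39.2 190.7
205 10 [549.6 -72.8 213. ] [549.9 -72.5] [10.6  3.5] 42.9 205.1
220 10 [549.3 -74.6 228.8] [549.1 -74.8] [12.3  5. ] 64.5 224.3
235 14 [550.2 -72.6 245.3] [551.1 -72.3] [11.5  3.3] 26.6 236.5
250 7 [550.7 -73.2 252.4] [550.4 -73. ] [10.2  3.2] 37.3 250.1
```

View pics/c3.png

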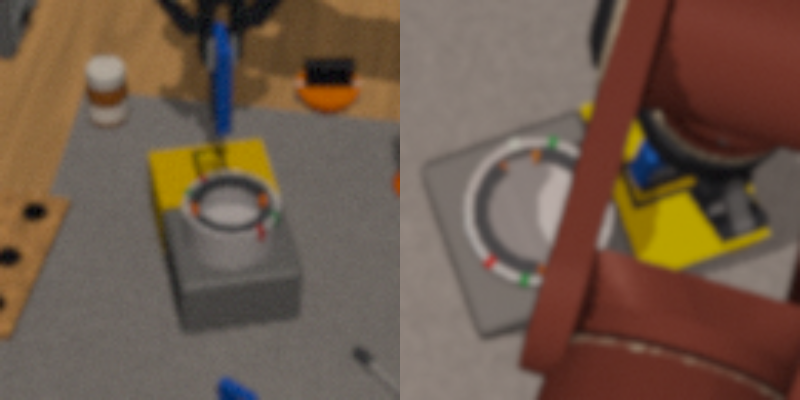

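```bash
python3 - <<'E'
from h import *
for n in('side','top'):
    z=np.load(n+'.npz'); im,d=z['im'],z['d']; W=cloud(n,d)*1000
    hsv=cv2.cvtColor(im,cv2.COLOR_RGB2HSV).astype(int)
    near=(abs(W[...,0]-550)<100)&(abs(W[...,1]+55)<130)
    def rect(t,m):
        P=W[m]; r=cv2.minAreaRect(P[:,:2].astype(np.float32)); print(n,t,len(P),np.round(r[0],1),np.round(r[1],1),round(r[2],1),np.median(P[:,2]).round(1))
    blue=(hsv[...,0]>100)&(hsv[...,0]<130)&(hsv[...,1]>100)
    red=(hsv[...,0]<8)|(hsv[...,0]>165)
    cupm=near&(W[...,2]>109)&(W[...,2]<121)&~blue&(np.hypot(W[...,0]-538,W[...,1]+18)<55)
    P=W[cupm]
    # circle fit to rim outer pts
    from scipy.optimize import least_squares
    q=P[np.hypot(P[:,0]-538,P[:,1]+18)>26]
    f=lambda p:np.maximum(np.hypot(q[:,0]-p[0],q[:,1]-p[1])-46,0)+np.maximum(30.5-np.hypot(q[:,0]-p[0],q[:,1]-p[1]),0)
    print(n,'cup',len(q),least_squares(f,[538,-18]).x.round(1))
    rect('yellow',near&(W[...,2]>62)&(W[...,2]<78)&(hsv[...,0]>20)&(hsv[...,0]<36)&(hsv[...,1]>140))
    rect('top70',near&(W[...,2]>63)&(W[...,2]<77))
E
```

```text
side cup 293 [535.4 -16.3]
side yellow 432 [ 567.9 -108.3] [122.7  86.3] 22.2 68.0
side top70 1064 [548.2 -52.8] [120.1 204.9] 19.4 68.2
top cup 498 [537.9 -17.9]
top yellow 635 [ 569.2 -107.9] [119.7  84.9] 19.4 70.2
top top70 2112 [550.7 -54.8] [120.  197.3] 19.5 70.6
```

Emit:
step_arm(
  steps=[
    [-4,0.5,15,-0.2],
    [-4,0.5,15,-0.2],
    [-4,0.5,15,0],
    [-2,0.5,15,0],
    [0,0,8,0],
    [0,0,0,0],
  ],
)

```text
time: 8.3
tool_pos: [0.5679, -0.1038, 0.1441]
tool_rot: [0.005, 0.575, 0.818, 0.001]
contact_force: [-0.3, 0.5, -1.2]
gripper_width: 0.154
```

```bash
python3 -c "
from h import *
plan([567.7,-105,145],109.6,2);tilt()
im,d=cap('side'); im2,d2=cap('top')
cv2.imwrite('pics/c4.png',cv2.cvtColor(np.hstack([cv2.resize(im[140:220,250:330],(400,400),interpolation=2),cv2.resize(im2[160:240,310:390],(400,400),interpolation=2)]),cv2.COLOR_RGB2BGR))"
```

```text
t 8.3 at [ 567.9 -103.8  144.1] yaw 109.7 d [-0.2 -1.2  0.9] dyaw -0.1 F [-0.3  0.5 -1.2] T [0.04 0.02 0.02] g 0.154
[[-0.5, -0.3, -0.5, 0.07], [-0.5, -0.3, -0.5, 0.07]]
tilt deg of tool z, world xy [ 0.6  -0.24] along tool x,y [-0.43  0.48]
```

View pics/c4.png

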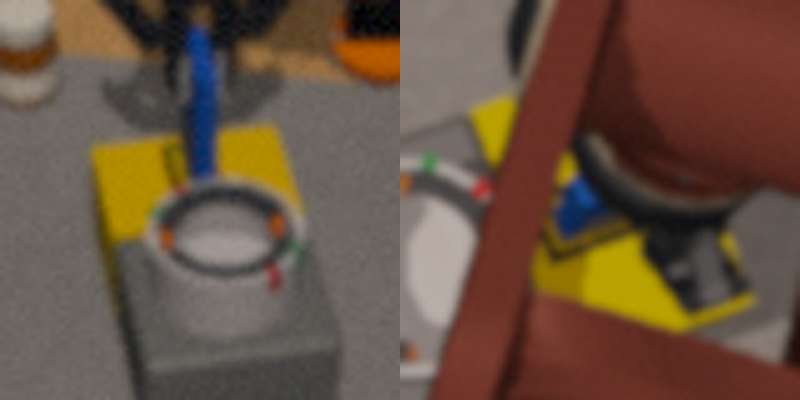

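Both views show the pack's foot just above the slot's black outline: side view crop (203,180), top view crop (565,235), with about 5 mm margin to the outline on the visible sides. So it's aligned and I'll descend slowly.

Emit:
step_arm(
  steps=[
    [0,0,6,0],
    [0,0,6,0],
    [0,0,6,0],
    [0,0,6,0],
    [0,0,0,0],
  ],
)

```text
time: 8.9
tool_pos: [0.5705, -0.1046, 0.1228]
tool_rot: [0.009, 0.575, 0.818, 0.002]
contact_force: [0.3, -0.7, -1.3]
gripper_width: 0.153
```

```bash
python3 -c "
from h import *
plan([567.7,-105,89],109.6,6);tilt()"
```

```text
t 8.9 at [ 570.5 -104.6  122.8] yaw 109.8 d [ -2.8  -0.4 -33.8] dyaw -0.2 F [ 0.3 -0.7 -1.3] T [0.04 0.09 0.03] g 0.153
[[0.1, -0.5, 5.6, 0.03], [0.1, -0.5, 5.6, 0.03], [0.1, -0.5, 5.6, 0.03], [0.1, -0.5, 5.6, 0.03], [0.1, -0.5, 5.6, 0.03], [0.1, -0.5, 5.6, 0.03]]
tilt deg of tool z, world xy [ 0.97 -0.39] along tool x,y [-0.69  0.78]
```

Emit:
step_arm(
  steps=[
    [0,0,6,0],
    [0,0,6,0],
    [0,0,6,0],
    [0,0,6,0],
    [0,0,0,0],
  ],
)

```text
time: 9.4
tool_pos: [0.5706, -0.1049, 0.0965]
tool_rot: [0.009, 0.575, 0.818, 0.002]
contact_force: [-0.6, -0.1, -2.5]
gripper_width: 0.155
```

```bash
python3 -c "
from h import *
plan([570,-105,89],109.6,3);tilt()"
```

```text
t 9.4 at [ 570.6 -104.9   96.5] yaw 109.8 d [-0.6 -0.1 -7.5] dyaw -0.2 F [-0.6 -0.1 -2.5] T [-0.04  0.03  0.01] g 0.155
[[0.0, -0.2, 2.5, 0.05], [0.0, -0.2, 2.5, 0.05], [0.0, -0.2, 2.5, 0.05]]
tilt deg of tool z, world xy [ 0.93 -0.4 ] along tool x,y [-0.69  0.74]
```

Emit:
step_arm(
  steps=[
    [0,0,4,0],
    [0,0,4,0],
    [0,0,4,0],
    [0,0,4,0],
  ],
)

```text
time: 9.8
tool_pos: [0.5715, -0.1062, 0.089]
tool_rot: [0.007, 0.575, 0.818, 0.0]
contact_force: [-13.6, 3.0, 19.8]
gripper_width: 0.155
```

```bash
python3 -c "
from h import *
plan([570,-105,89],109.6,3);tilt()"
```

```text
t 9.8 at [ 571.5 -106.2   89. ] yaw 109.7 d [-1.5  1.2 -0. ] dyaw -0.1 F [-13.6   3.   19.8] T [ 0.89  2.42 -0.15] g 0.155
[[0.5, -0.3, 0.0, 0.05], [0.5, -0.3, 0.0, 0.05], [0.5, -0.3, 0.0, 0.05]]
tilt deg of tool z, world xy [ 0.71 -0.47] along tool x,y [-0.68  0.51]
```

Emit:
step_arm(
  steps=[
    [0,0,3,0],
    [0,0,0,0],
  ],
)

```text
time: 10.0
tool_pos: [0.5714, -0.1061, 0.0898]
tool_rot: [0.006, 0.576, 0.818, 0.0]
contact_force: [-1.5, -0.3, -3.8]
gripper_width: 0.148
```

Emit:
step_arm(
  steps=[
    [0,0,0,0],
    [0,0,0,0],
    [0,0,0,0],
    [0,0,0,0],
    [0,0,0,0],
    [0,0,0,0],
  ],
  claw=100,
)

```text
time: 10.6
tool_pos: [0.5737, -0.1066, 0.0909]
tool_rot: [0.009, 0.575, 0.818, 0.001]
contact_force: [-0.4, 0.4, 0.2]
gripper_width: 1.003
```

Emit:
step_arm(
  steps=[
    [0,0,-15,0],
    [0,0,-20,0],
    [0,0,-25,0],
    [0,0,-30,0],
    [0,0,-30,0],
    [0,0,-20,0],
  ],
)

```text
time: 11.2
tool_pos: [0.5693, -0.1047, 0.2364]
tool_rot: [0.006, 0.575, 0.818, 0.0]
contact_force: [-0.3, -0.3, -0.0]
gripper_width: 1.001
```

```bash
python3 -c "
from h import *
plan([470,-322,150],8.7,14);tilt()
im,d=cap('side')
W=cloud('side',d)*1000;hsv=cv2.cvtColor(im,cv2.COLOR_RGB2HSV).astype(int)
m=(hsv[...,0]>100)&(hsv[...,0]<130)&(hsv[...,1]>110)&(abs(W[...,0]-570)<45)&(abs(W[...,1]+105)<60)
P=W[m];print(len(P),np.percentile(P[:,2],[2,50,90,98]).round(1)); Q=P[P[:,2]>112];r=cv2.minAreaRect(Q[:,:2].astype(np.float32));print(r)
"
```

```text
t 11.2 at [ 569.3 -104.7  236.4] yaw 109.7 d [ -99.3 -217.3  -86.4] dyaw -101.0 F [-0.3 -0.3 -0. ] T [0.02 0.02 0.03] g 1.001
[[-12.2, -11.9, 6.2, 7.22], [-13.6, -10.3, 6.2, 7.22], [-14.8, -8.5, 6.2, 7.22], [-15.8, -6.6, 6.2, 7.22], [-16.5, -4.5, 6.2, 7.22], [-16.9, -2.4, 6.2, 7.22], [-17.1, -0.3, 6.2, 7.22], [-17.0, 1.9, 6.2, 7.22], [-16.6, 4.0, 6.2, 7.22], [-16.0, 6.0, 6.2, 7.22], [-15.1, 8.0, 6.2, 7.22], [-14.0, 9.8, 6.2, 7.22], [-12.6, 11.5, 6.2, 7.22], [-11.1, 13.0, 6.2, 7.22]]
tilt deg of tool z, world xy [ 0.61 -0.38] along tool x,y [-0.57  0.45]
98 [ 89.7 116.7 377.3 401.5]
((568.4036254882812, -94.81619262695312), (87.20110321044922, 64.793701171875), 29.874229431152344)
```

Emit:
step_arm(
  steps=[
    [-12,-12,2,7.2],
    [-14,-10,2,7.2],
    [-15,-9,4,7.2],
    [-16,-7,6,7.2],
    [-16,-5,8,7.2],
    [-17,-2,8,7.2],
    [-17,0,8,7.2],
    [-17,2,8,7.2],
  ],
)

```text
time: 12.05
tool_pos: [0.5149, -0.233, 0.2048]
tool_rot: [0.014, 0.906, 0.423, 0.012]
contact_force: [-0.2, 0.5, 0.5]
gripper_width: 1.003
```

Emit:
step_arm(
  steps=[
    [-16.6,4,8,7.2],
    [-16,6,8,7.2],
    [-15,8,8,7.2],
    [-14,10,6,7.2],
    [-12,11,4,7.2],
    [-8,9,2,5],
    [0,0,0,0],
  ],
)

```text
time: 12.75
tool_pos: [0.4686, -0.3242, 0.1696]
tool_rot: [0.009, 0.998, 0.062, 0.016]
contact_force: [0.4, 0.2, -0.3]
gripper_width: 1.002
```

```bash
python3 - <<'E'
from h import *
im,d=cap('top'); im2,d2=cap('side')
for n,i,dd in(('top',im,d),('side',im2,d2)):
    W=cloud(n,dd)*1000;hsv=cv2.cvtColor(i,cv2.COLOR_RGB2HSV).astype(int)
    def rect(t,m):
        P=W[m]
        if len(P)<5: print(n,t,len(P)); return
        r=cv2.minAreaRect(P[:,:2].astype(np.float32)); print(n,t,len(P),np.round(r[0],1),np.round(r[1],1),round(r[2],1),np.percentile(P[:,2],[5,50,95]).round(1))
    bl=(hsv[...,0]>100)&(hsv[...,0]<130)&(hsv[...,1]>110)&(W[...,2]<160)&(abs(W[...,0]-570)<35)&(abs(W[...,1]+105)<40)
    rect('pack',bl); rect('packtop',bl&(W[...,2]>114))
    l=(np.hypot(W[...,0]-470,W[...,1]+322)<45)
    rect('bar',l&(W[...,2]>52)&(W[...,2]<68)&(hsv[...,2]<90)); rect('flange',l&(W[...,2]>18)&(W[...,2]<37)&(hsv[...,1]>130))
plan([470,-322,80],8.7,4);tilt()
E
```

```text
top pack 202 [ 572.9 -107.1] [20.7 49.8] 19.4 [ 84.9 118.9 122.5]
top packtop 160 [ 569.6 -107.2] [14.4 47. ] 19.4 [116.4 119.7 122.8]
top bar 80 [ 469.7 -320.5] [52.3 14. ] 8.3 [56.  59.2 62.8]
top flange 448 [ 468.8 -318.7] [73.6 68.6] 7.3 [23.4 27.2 31. ]
side pack 75 [ 568.5 -104.9] [12.  57.1] 20.5 [ 93.4 115.  120.8]
side packtop 41 [ 568.1 -105.3] [10.8 49.4] 18.4 [114.7 118.  121.3]
side bar 63 [ 468.5 -318.9] [52.1 22.5] 9.9 [52.5 56.7 61. ]
side flange 166 [ 464.8 -309.7] [73.5 59.5] 14.4 [20.6 24.4 33.9]
t 12.85 at [ 469.4 -323.3  169.9] yaw 7.3 d [  0.6   1.3 -89.9] dyaw 1.4 F [ 0.7  0.1 -0.6] T [-0.01  0.01  0.03] g 0.997
[[0.2, -0.3, 22.5, -0.35], [0.2, -0.3, 22.5, -0.35], [0.2, -0.3, 22.5, -0.35], [0.2, -0.3, 22.5, -0.35]]
tilt deg of tool z, world xy [ 1.98 -0.91] along tool x,y [1.85 1.15]
```

Emit:
step_arm(
  steps=[
    [33,30,0,0],
    [0,0,0,0],
  ],
)

```text
time: 13.05
tool_pos: [0.5051, -0.346, 0.1677]
tool_rot: [0.006, 0.998, 0.066, 0.014]
contact_force: [-0.5, 0.3, 0.4]
gripper_width: 1.001
```

```bash
python3 -c "
from h import *
plan([471,-322,170],8.7,8);tilt()"
```

```text
t 13.05 at [ 505.1 -346.   167.7] yaw 7.6 d [-34.1  24.    2.3] dyaw 1.1 F [-0.5  0.3  0.4] T [0.08 0.06 0.02] g 1.001
[[-3.8, -3.5, -0.3, -0.14], [-3.8, -3.5, -0.3, -0.14], [-3.8, -3.6, -0.3, -0.14], [-3.8, -3.6, -0.3, -0.14], [-3.8, -3.6, -0.3, -0.14], [-3.8, -3.6, -0.3, -0.14], [-3.8, -3.6, -0.3, -0.14], [-3.8, -3.6, -0.3, -0.14]]
tilt deg of tool z, world xy [ 1.68 -0.6 ] along tool x,y [1.59 0.82]
```

Emit:
step_arm(
  steps=[
    [-5,-5,0,0],
    [-5,-5,0,0],
    [-5,-5,0,0],
    [-5,-5,0,0],
    [0,0,0,0],
  ],
)

```text
time: 13.55
tool_pos: [0.4809, -0.3247, 0.1685]
tool_rot: [0.007, 0.998, 0.069, 0.015]
contact_force: [0.1, 0.5, 0.0]
gripper_width: 0.998
```

```bash
python3 -c "
from h import *
plan([471,-322,170],8.7,8);tilt()"
```

```text
t 13.55 at [ 480.9 -324.7  168.5] yaw 7.9 d [-9.9  2.7  1.5] dyaw 0.8 F [0.1 0.5 0. ] T [0.02 0.01 0.01] g 0.998
[[-1.2, -0.5, -0.2, -0.1], [-1.2, -0.5, -0.2, -0.1], [-1.2, -0.5, -0.2, -0.1], [-1.2, -0.5, -0.2, -0.1], [-1.2, -0.5, -0.2, -0.1], [-1.2, -0.5, -0.2, -0.1], [-1.2, -0.5, -0.2, -0.1], [-1.2, -0.5, -0.2, -0.1]]
tilt deg of tool z, world xy [ 1.76 -0.63] along tool x,y [1.65 0.87]
```

Emit:
step_arm(
  steps=[
    [36,25,0,0],
    [0,0,0,0],
    [-5,-4,0,0],
    [-6,-4,0,0],
    [-6,-4,0,0],
    [-6,-4,0,0],
    [-5,-4,0,0],
    [0,0,0,0],
  ],
)

```text
time: 14.35
tool_pos: [0.483, -0.3246, 0.1679]
tool_rot: [0.006, 0.998, 0.068, 0.014]
contact_force: [0.1, 0.2, 0.1]
gripper_width: 1.002
```

Emit:
step_arm(
  steps=[
    [36,25,0,0],
    [0,0,0,0],
    [-5,-4,0,0],
    [-6,-4,0,0],
    [-6,-4,0,0],
    [-6,-4,0,0],
    [-5,-4,0,0],
    [0,0,0,0],
  ],
)

```text
time: 15.15
tool_pos: [0.4856, -0.3247, 0.1661]
tool_rot: [0.004, 0.998, 0.068, 0.012]
contact_force: [-0.4, -0.2, -0.2]
gripper_width: 1.002
```

Emit:
step_arm(
  steps=[
    [36,25,0,0],
    [0,0,0,0],
    [-5,-4,0,0],
    [-6,-4,0,0],
    [-6,-4,0,0],
    [-6,-4,0,0],
    [-5,-4,0,0],
    [0,0,0,0],
  ],
)

```text
time: 15.95
tool_pos: [0.4881, -0.3249, 0.1644]
tool_rot: [0.003, 0.998, 0.068, 0.01]
contact_force: [0.2, -0.6, -0.1]
gripper_width: 1.0
```

```bash
python3 -c "
from h import *
plan([471,-322,170],8.7,8);tilt()"
```

```text
t 15.95 at [ 488.1 -324.9  164.4] yaw 7.8 d [-17.1   2.9   5.6] dyaw 0.9 F [ 0.2 -0.6 -0.1] T [0.01 0.02 0.05] g 1.0
[[-2.1, -0.6, -0.7, -0.12], [-2.1, -0.6, -0.7, -0.12], [-2.1, -0.7, -0.7, -0.12], [-2.1, -0.7, -0.7, -0.12], [-2.1, -0.7, -0.7, -0.12], [-2.1, -0.7, -0.7, -0.12], [-2.1, -0.7, -0.7, -0.12], [-2.1, -0.7, -0.7, -0.12]]
tilt deg of tool z, world xy [ 1.22 -0.24] along tool x,y [1.17 0.4 ]
```

Emit:
step_arm(
  steps=[
    [-4,0,15,-0.3],
    [-4,-1,15,-0.3],
    [-4,-1,15,-0.3],
    [-4,-1,15,0],
    [-3,0,15,0],
    [0,0,12,0],
    [0,0,0,0],
  ],
)

```text
time: 16.65
tool_pos: [0.4675, -0.3238, 0.0667]
tool_rot: [0.001, 0.997, 0.076, 0.009]
contact_force: [-0.7, 0.2, -0.9]
gripper_width: 1.001
```

```bash
python3 -c "
from h import *
plan([471,-322,32],8.7,4);tilt()"
```

```text
t 16.65 at [ 467.5 -323.8   66.7] yaw 8.7 d [  3.5   1.8 -34.7] dyaw -0.0 F [-0.7  0.2 -0.9] T [ 0.    0.   -0.04] g 1.001
[[0.9, -0.3, 8.7, 0.0], [0.9, -0.3, 8.7, 0.0], [0.9, -0.3, 8.7, 0.0], [0.9, -0.3, 8.7, 0.0]]
tilt deg of tool z, world xy [ 1.06 -0.09] along tool x,y [1.03 0.24]
```

Emit:
step_arm(
  steps=[
    [1,-0.5,9,0],
    [1,-0.5,9,0],
    [1,0,8,0],
    [0,0,5,0],
    [0,0,0,0],
  ],
)

```text
time: 17.15
tool_pos: [0.4726, -0.323, 0.0341]
tool_rot: [0.002, 0.997, 0.076, 0.01]
contact_force: [0.4, 0.1, -0.4]
gripper_width: 1.001
```

```bash
python3 -c "
from h import *
plan([471,-322,33],8.7,2);tilt()"
```

```text
t 17.15 at [ 472.6 -323.    34.1] yaw 8.7 d [-1.6  1.  -1.1] dyaw -0.0 F [ 0.4  0.1 -0.4] T [-0.01 -0.03 -0.04] g 1.001
[[-0.7, -0.6, 0.5, 0.02], [-0.7, -0.6, 0.5, 0.02]]
tilt deg of tool z, world xy [ 1.16 -0.17] along tool x,y [1.12 0.34]
```

Emit:
step_arm(
  steps=[
    [-0.5,0,1,0],
    [0,0,0,0],
    [0,0,0,0],
    [0,0,0,0],
    [0,0,0,0],
    [0,0,0,0],
    [0,0,0,0],
    [0,0,0,0],
  ],
  claw=0,
)

```text
time: 17.95
tool_pos: [0.4731, -0.3242, 0.035]
tool_rot: [0.004, 0.997, 0.076, 0.011]
contact_force: [-1.4, -0.6, -0.4]
gripper_width: 0.174
```

Emit:
step_arm(
  steps=[
    [0,0,-10,0],
    [0,0,-20,0],
    [0,0,-30,0],
    [0,0,-30,0],
    [0,0,-30,0],
    [0,0,-30,0],
    [0,0,0,0],
  ],
)

```text
time: 18.65
tool_pos: [0.4685, -0.3224, 0.1923]
tool_rot: [0.003, 0.997, 0.076, 0.01]
contact_force: [1.0, 0.6, -0.3]
gripper_width: 0.174
```

```bash
python3 -c "
from h import *
plan([539.5,-18.5,180],19.6,10);tilt()"
```

```text
t 18.65 at [ 468.5 -322.4  192.3] yaw 8.7 d [ 71.  303.9 -12.3] dyaw 10.9 F [ 1.   0.6 -0.3] T [0.01 0.01 0.01] g 0.174
[[11.6, -29.0, 1.2, -1.09], [12.2, -28.7, 1.2, -1.09], [12.7, -28.5, 1.2, -1.09], [13.3, -28.2, 1.2, -1.09], [13.8, -28.0, 1.2, -1.09], [14.3, -27.7, 1.2, -1.09], [14.8, -27.5, 1.2, -1.09], [15.4, -27.2, 1.2, -1.09], [15.9, -26.9, 1.2, -1.09], [16.4, -26.6, 1.2, -1.09]]
tilt deg of tool z, world xy [ 1.19 -0.2 ] along tool x,y [1.14 0.38]
```

Emit:
step_arm(
  steps=[
    [12,-29,0,-1.1],
    [12,-29,0,-1.1],
    [13,-28,0,-1.1],
    [13,-28,0,-1.1],
    [14,-28,0,-1.1],
    [14,-28,0,-1.1],
    [15,-27,0,-1.1],
    [15,-27,0,-1.1],
  ],
)

```text
time: 19.45
tool_pos: [0.5239, -0.0742, 0.1898]
tool_rot: [0.004, 0.988, 0.151, 0.009]
contact_force: [0.5, -1.2, -0.7]
gripper_width: 0.178
```

Emit:
step_arm(
  steps=[
    [14,-24,0,-1.1],
    [8,-14,0,-1.1],
    [0,0,0,0],
    [0,0,0,0],
  ],
)

```text
time: 19.85
tool_pos: [0.5316, -0.0256, 0.1865]
tool_rot: [0.003, 0.985, 0.174, 0.006]
contact_force: [-0.1, -0.7, -1.1]
gripper_width: 0.168
```

```bash
python3 - <<'E'
from h import *
plan([539.5,-18.5,160],19.6,4);tilt()
im,d=cap('side'); im2,d2=cap('top')
cv2.imwrite('pics/c5.png',cv2.cvtColor(np.hstack([cv2.resize(im[120:240,230:350],(400,400),interpolation=2),cv2.resize(im2[150:260,260:370],(400,400),interpolation=2)]),cv2.COLOR_RGB2BGR))
from scipy.optimize import least_squares
for n,i,dd in(('side',im,d),('top',im2,d2)):
    W=cloud(n,dd)*1000;hsv=cv2.cvtColor(i,cv2.COLOR_RGB2HSV).astype(int)
    m=(hsv[...,0]>5)&(hsv[...,0]<19)&(hsv[...,1]>150)&(W[...,2]>165)&(W[...,2]<200)&(np.hypot(W[...,0]-539,W[...,1]+18)<60)
    P=W[m]; print(n,len(P)); 
    if len(P)>10:
        r=cv2.minEnclosingCircle(P[:,:2].astype(np.float32));print(r, np.percentile(P[:,2],[2,50,98]))
        A=np.c_[P[:,:2]-P[:,:2].mean(0),np.ones(len(P))]; print(np.linalg.lstsq(A,P[:,2],rcond=None)[0])
E
```

```text
t 19.85 at [531.6 -25.6 186.5] yaw 20.0 d [  7.9   7.1 -26.5] dyaw -0.4 F [-0.1 -0.7 -1.1] T [ 0.02 -0.01 -0.05] g 0.168
[[2.5, -1.0, 6.6, 0.11], [2.5, -1.0, 6.6, 0.11], [2.5, -1.0, 6.6, 0.11], [2.5, -1.0, 6.6, 0.11]]
tilt deg of tool z, world xy [ 0.76 -0.16] along tool x,y [0.66 0.41]
side 220
((526.898681640625, -20.51360511779785), 36.29720687866211) [171.27745403 177.21442865 194.91961022]
[ 2.30064025e-02 -8.53953391e-02  1.78047649e+02]
top 157
((511.668701171875, -27.532150268554688), 31.854717254638672) [175.31117612 179.12213188 187.73992238]
[-1.54809825e-02 -2.30180112e-02  1.79453113e+02]
```

View pics/c5.png

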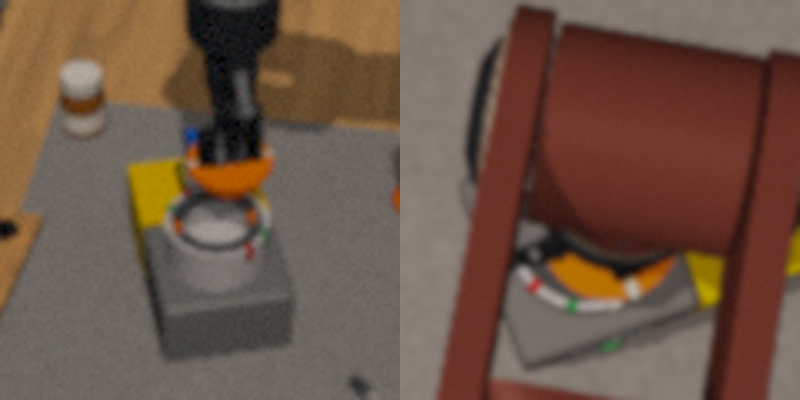

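Emit:
step_arm(
  steps=[
    [3,-1,7,0.1],
    [3,-1,7,0.1],
    [3,-1,6,0.1],
    [0,0,3,0],
    [0,0,0,0],
  ],
)

```text
time: 20.45
tool_pos: [0.5395, -0.0227, 0.1607]
tool_rot: [0.002, 0.986, 0.168, 0.006]
contact_force: [-0.5, -0.0, -1.4]
gripper_width: 0.175
```

```bash
cat > fit.py <<'E'
from h import *
from scipy.optimize import least_squares
plan([540.5,-19.5,150],19.6,4);tilt()
zt=state()['tool_pos'][2]*1000-8  # flange top
for n in('side','top'):
    im,d=cap(n)
    W=cloud(n,d)*1000;hsv=cv2.cvtColor(im,cv2.COLOR_RGB2HSV).astype(int)
    m=(hsv[...,0]>5)&(hsv[...,0]<19)&(hsv[...,1]>150)&(abs(W[...,2]-zt)<9)&(np.hypot(W[...,0]-539,W[...,1]+18)<50)
    # project pixels onto flange-top plane: outer boundary
    p=camera_params(n);T=np.array(p['extrinsics'])
    C=T[:3,3]*1000; V=W-C; X=C+V*((zt-C[2])/V[...,2])[...,None]
    q=X[m][:,:2]; h=cv2.convexHull(q.astype(np.float32))[:,0]
    a=np.linspace(0,2*np.pi,72); 
    # flange disc r 37.5 must contain points; tight: minimise sum of asymmetric residual
    f=lambda c:np.where((r:=np.hypot(*(h-c).T)-37.5)>0,3*r,.0)
    # keep hull points on the arc facing camera
    view=(C[:2]-q.mean(0)); view/=np.linalg.norm(view) if n=='side' else -np.linalg.norm(view)
    c=q.mean(0)
    for _ in range(8):
        dd=h-c; s=np.hypot(*dd.T)>30
        c=least_squares(lambda c:np.hypot(*(h[s]-c).T)-37.5,c,loss='soft_l1').x
    print(n,m.sum(),'lid',c.round(1),'arc angles',np.degrees(np.arctan2(*(h[s]-c).T[::-1])).round().astype(int).tolist())
    mc=(W[...,2]>109)&(W[...,2]<121)&(np.hypot(W[...,0]-538,W[...,1]+18)<52)&(np.hypot(W[...,0]-538,W[...,1]+18)>28)&(hsv[...,1]<90)
    q=W[mc]; print('  ring px',mc.sum(), least_squares(lambda p:np.maximum(np.hypot(*(q[:,:2]-p).T)-46,0)+np.maximum(30.5-np.hypot(*(q[:,:2]-p).T),0),[537,-18]).x.round(1))
E
python3 fit.py
```

```text
t 20.45 at [539.5 -22.7 160.7] yaw 19.4 d [  1.    3.2 -10.7] dyaw 0.2 F [-0.5 -0.  -1.4] T [ 0.02  0.03 -0.06] g 0.175
[[0.5, -0.7, 2.7, -0.06], [0.5, -0.7, 2.7, -0.06], [0.5, -0.7, 2.7, -0.06], [0.5, -0.7, 2.7, -0.06]]
tilt deg of tool z, world xy [ 0.69 -0.17] along tool x,y [0.59 0.39]
side 210 lid [533.5 -18.4] arc angles [-1, 6, 33, 54, 74, 86, 90, 104, 117, 131, 142, 158, 172, -168, -23, -15]
  ring px 183 [534.5 -15.3]
top 154 lid [538.1 -23.7] arc angles [-112, 120, 126, 133, 137, 141, 152, 159, 168, 171, -177, -148, -137, -122, -115]
  ring px 186 [536.9 -18.3]
```

Emit:
step_arm(
  steps=[
    [1,-2,4,-0.1],
    [1,-2,4,-0.1],
    [0,0,4,0],
    [0,0,4,0],
    [0,0,0,0],
  ],
)

```text
time: 21.05
tool_pos: [0.5409, -0.0178, 0.1449]
tool_rot: [0.003, 0.985, 0.17, 0.007]
contact_force: [-0.1, 0.4, -0.9]
gripper_width: 0.174
```

```bash
python3 fit.py
```

```text
t 21.05 at [540.9 -17.8 144.9] yaw 19.6 d [-0.4 -1.7  5.1] dyaw -0.0 F [-0.1  0.4 -0.9] T [-0.04  0.03 -0.01] g 0.174
[[-0.2, 0.4, -1.3, 0.0], [-0.2, 0.4, -1.3, 0.0], [-0.2, 0.4, -1.3, 0.0], [-0.2, 0.4, -1.3, 0.0]]
tilt deg of tool z, world xy [ 0.83 -0.19] along tool x,y [0.72 0.46]
side 211 lid [535.3 -13.2] arc angles [-16, 25, 32, 39, 55, 73, 95, 103, 132, 143, 159, -173, -160, -140, -32]
  ring px 167 [535.4 -15.9]
top 144 lid [500.1 -22.5] arc angles [-49, 47, 59, 62, 64, -57, -54]
  ring px 193 [536.7 -18.2]
```

Emit:
step_arm(
  steps=[
    [-0.8,0.8,3,0],
    [0,0,3,0],
    [0,0,3,0],
    [0,0,0,0],
  ],
)

```text
time: 21.55
tool_pos: [0.5413, -0.0184, 0.1368]
tool_rot: [0.002, 0.985, 0.17, 0.008]
contact_force: [0.1, 0.5, -1.2]
gripper_width: 0.178
```

```bash
python3 -c "
from h import *
plan([540,-18.8,129],19.6,4);tilt()"
```

```text
t 21.55 at [541.3 -18.4 136.8] yaw 19.6 d [-1.3 -0.4 -7.8] dyaw -0.0 F [ 0.1  0.5 -1.2] T [ 0.08 -0.    0.02] g 0.178
[[-0.3, -0.0, 2.0, 0.0], [-0.3, -0.0, 2.0, 0.0], [-0.3, -0.0, 2.0, 0.0], [-0.3, -0.0, 2.0, 0.0]]
tilt deg of tool z, world xy [ 0.95 -0.11] along tool x,y [0.85 0.42]
```

Emit:
step_arm(
  steps=[
    [-0.5,0,3,0],
    [0,0,3,0],
    [0,0,3,0],
    [0,0,2,0],
    [0,0,0,0],
  ],
)

```text
time: 22.05
tool_pos: [0.5413, -0.0186, 0.1291]
tool_rot: [0.002, 0.985, 0.17, 0.008]
contact_force: [0.2, 1.3, -2.2]
gripper_width: 0.174
```

```bash
python3 -c "
from h import *
plan([540,-18.8,129],19.6,4);tilt()"
```

```text
t 22.05 at [541.3 -18.6 129.1] yaw 19.6 d [-1.3 -0.2 -0.1] dyaw -0.0 F [ 0.2  1.3 -2.2] T [0.27 0.04 0.03] g 0.174
[[-0.3, -0.1, 0.0, 0.0], [-0.3, -0.1, 0.0, 0.0], [-0.3, -0.1, 0.0, 0.0], [-0.3, -0.1, 0.0, 0.0]]
tilt deg of tool z, world xy [ 0.91 -0.08] along tool x,y [0.83 0.38]
```

Emit:
step_arm(
  steps=[
    [0,0,1.5,0],
    [0,0,0.5,4],
    [0,0,0.5,4],
    [0,0,0.3,4],
    [0,0,0,0],
  ],
)

```text
time: 22.55
tool_pos: [0.5424, -0.0175, 0.1288]
tool_rot: [0.0, 0.998, 0.063, 0.009]
contact_force: [-1.5, 1.0, 1.5]
gripper_width: 0.172
```

```bash
python3 -c "
from h import *
plan([541,-18.8,129],-14.5,6);tilt()"
```

```text
t 22.55 at [542.4 -17.5 128.8] yaw 7.2 d [-1.4 -1.3  0.2] dyaw -21.7 F [-1.5  1.   1.5] T [ 0.14  0.25 -0.02] g 0.172
[[-0.3, 0.2, -0.0, 3.62], [-0.3, 0.2, -0.0, 3.62], [-0.2, 0.2, -0.0, 3.62], [-0.2, 0.2, -0.0, 3.62], [-0.2, 0.2, -0.0, 3.62], [-0.2, 0.3, -0.0, 3.62]]
tilt deg of tool z, world xy [1.04 0.05] along tool x,y [1.04 0.08]
```

Emit:
step_arm(
  steps=[
    [-0.3,0.2,0,4],
    [-0.3,0.2,0,4],
    [-0.3,0.2,0,4],
    [-0.2,0.2,0,4],
    [0,0,0,2.5],
    [0,0,0,0],
  ],
)

```text
time: 23.15
tool_pos: [0.5428, -0.0181, 0.1289]
tool_rot: [-0.001, 0.995, -0.099, 0.011]
contact_force: [-0.5, 2.1, 3.4]
gripper_width: 0.176
```

```bash
python3 -c "
from h import *
plan([541,-18.8,129],-14.5,6);tilt()
for _ in range(4): state()
im,d=cap('side'); im2,d2=cap('top')
T=[]
for _ in range(4): cap('top'); T.append(state()['ft_torque'][2])
print(np.round(T,3))
cv2.imwrite('pics/c6.png',cv2.cvtColor(np.hstack([cv2.resize(im[160:230,255:325],(400,400),interpolation=2),cv2.resize(im2[170:250,275:355],(400,400),interpolation=2)]),cv2.COLOR_RGB2BGR))"
```

```text
t 23.15 at [542.8 -18.1 128.9] yaw -11.3 d [-1.8 -0.7  0.1] dyaw -3.2 F [-0.5  2.1  3.4] T [ 0.26  0.3  -0.03] g 0.176
[[-0.3, 0.2, -0.0, 0.53], [-0.3, 0.2, -0.0, 0.53], [-0.3, 0.2, -0.0, 0.53], [-0.3, 0.2, -0.0, 0.53], [-0.3, 0.2, -0.0, 0.53], [-0.3, 0.2, -0.0, 0.53]]
tilt deg of tool z, world xy [1.26 0.04] along tool x,y [ 1.23 -0.29]
[0.085 0.085 0.094 0.121]
```

View pics/c6.png

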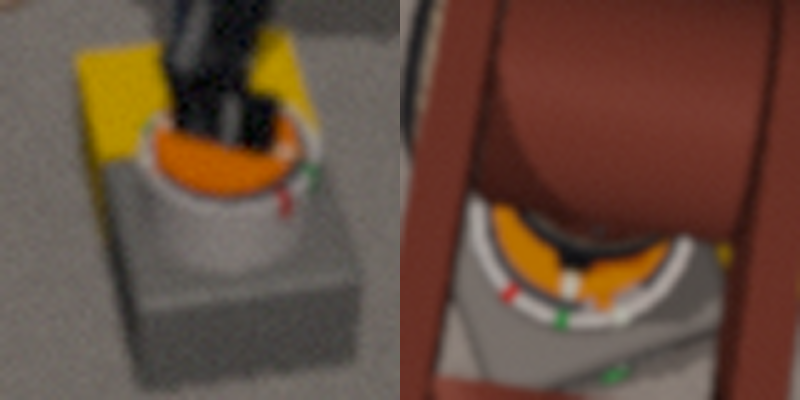

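The side and top views show the lid seated. Its white stripe (top crop (570,285)) is about 2° short of the green mark (562,320). I'll turn a little further, to allow for the ring's play.

Emit:
step_arm(
  steps=[
    [0,0,0,1.5],
    [0,0,0,1.3],
    [0,0,0,0],
    [0,0,0,0],
    [0,0,0,0],
    [0,0,0,0],
  ],
)

```text
time: 24.05
tool_pos: [0.5428, -0.0182, 0.1289]
tool_rot: [-0.002, 0.992, -0.125, 0.011]
contact_force: [-1.6, 0.5, 2.1]
gripper_width: 0.176
```

```bash
python3 - <<'E'
from h import *
plan([541,-18.8,129],-14.5,1);tilt()
Y=[];T=[];acc=0
for _ in range(10): im,d=cap('top'); acc=acc+im.astype(float); s=state();Y.append(yaw(s));T.append(s['ft_torque'][2])
print(np.round(Y,2),np.round(T,3))
im=(acc/10).astype(np.uint8);W=cloud('top',d)*1000; hsv=cv2.cvtColor(im,cv2.COLOR_RGB2HSV).astype(int);H,S,V=[hsv[...,i] for i in range(3)]
C=camera_params('top')['extrinsics'][:3,3]*1000
def ang(m,z,t):
    v,u=np.nonzero(m); P=W[m];Vv=P-C;X=C+Vv*((z-C[2])/Vv[:,2])[:,None]; w=X[:,:2]-[537.5,-18.2]; r=np.hypot(*w.T)
    print(t,m.sum(),'ang',np.degrees(np.arctan2(w[:,1].mean(),w[:,0].mean())).round(1),'r',r.mean().round(1))
R=np.hypot(W[...,0]-537.5,W[...,1]+18.2)
ang((H>45)&(H<80)&(S>90)&(R>36)&(R<50)&(W[...,2]>105),115,'green'); ang(((H<8)|(H>170))&(S>100)&(R>36)&(R<50)&(W[...,2]>105)&(W[...,2]<122),115,'red')
ang((S<70)&(V>130)&(R>22)&(R<36.5)&(W[...,2]>112)&(W[...,2]<130),121,'stripe')
cv2.imwrite('pics/c7.png',cv2.cvtColor(cv2.resize(im[195:245,285:345],(720,600),interpolation=2),cv2.COLOR_RGB2BGR))
E
```

```text
t 24.05 at [542.8 -18.2 128.9] yaw -14.3 d [-1.8 -0.6  0.1] dyaw -0.2 F [-1.6  0.5  2.1] T [0.18 0.25 0.12] g 0.176
[[-1.6, 1.0, -0.1, 0.15]]
tilt deg of tool z, world xy [1.28 0.01] along tool x,y [ 1.23 -0.33]
[-14.35 -14.34 -14.35 -14.35 -14.35 -14.35 -14.35 -14.35 -14.35 -14.35] [0.12  0.148 0.135 0.138 0.115 0.139 0.045 0.12  0.123 0.1  ]
green 3 ang 167.4 r 42.4
red 12 ang 135.3 r 43.7
stripe 9 ang 164.8 r 31.2
```

View pics/c7.png

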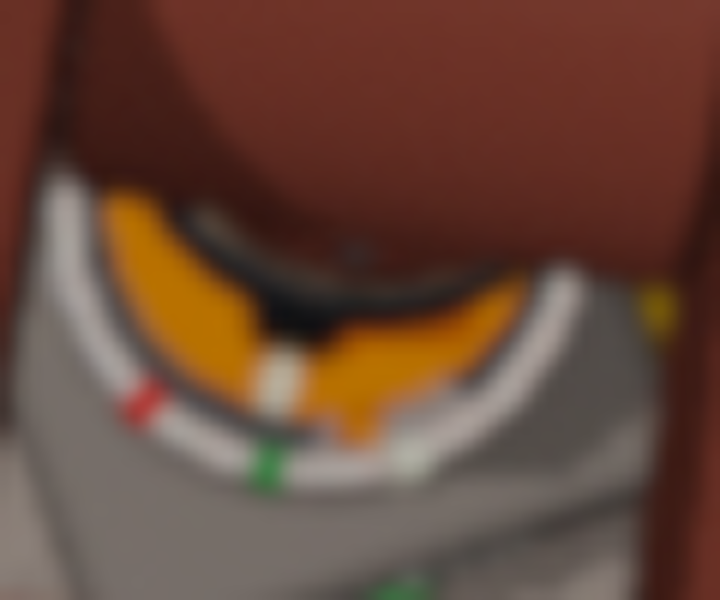

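```bash
python3 -c "
from plant import *
print(job_done()); s=state(); print(s['time'],s['contact_force'],s['gripper_width'])"
```

```text
the job is handed in; nothing more can be done
None
the job is handed in; nothing more can be done
```

The job is handed in at about 24.5 s of the 64 s allowed, with no verdict reported.

**Power pack:** I took the 50 mm wide middle-sized pack from the white dock and pushed it into the yellow bay's slot until it bottomed at about 20 N. After I let go, the top camera measured its top at 119.7 mm, against 120 mm for fully home.

**Lid:** I lowered it into the cup with under 4 N, and the tool reached the height for a fully seated flange. I then turned it 33.9° (0.59 rad) clockwise, slightly past 0.55 to take up the ring's play. The gripper still holds it.
- **Green mark:** The last picture shows the lid's white stripe in line with the green mark, well short of red. Measured angles were stripe 164.8° and green 167.4°, but from only a few pixels.
- **Holding still:** The tool angle stayed at -14.35° over ten readings, with about 0.12 N m pushing back. That is more than the spring's 0.07 N m; friction may account for the rest.

**Not confirmed or in disagreement:**
- **Drive angle:** I could not read it directly. I expect about 0.51 to 0.55 rad.
- **Cameras:** The two cameras disagreed by 2 to 5 mm during alignment, so I finished both fits by feel.
- **Tool tilt:** The tool ended tilted about 1.3°, which did not stop either part seating.
- **Other objects:** The arm's path stayed away from the holder, varnish pot and pin vice, but I did not measure them again at the end.

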